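# Fit the lens arm on the post of the bench magnifier

## Task

Fit the magnifier's lens arm on its stand: lower its drilled hub over the tall post, keeping it square so that it slides without binding, down to the support collar with the lens on the side of the stage. Swing it a little to and fro until the slot under the hub drops over the collar's pin and the hub sits fully home on the collar, and let go. Do not drop or force it (the collar is only finger-tight and must stay where it is), and leave the dish and the other things where they are.

Things in the scene. Friction and masses are not known exactly. Their poses are not given: they have to be found in the camera images.
- bar_grip (a point): the lens arm, loose, 0.24 to 0.38 kg, lying flat: a drilled hub, a bar, a round lens head in line. This point: middle of the bar where it balances (bar 16 mm wide, 24 mm high), 78 mm from the bore's axis, 22 mm above the arm's underside. x runs along the bar from lens to hub, z up
- hub_bore (a point): the hub's bore at its underside, on the axis. Hub 42 mm across, 50 mm high; through bore 21.5 mm. Under the hub, on the side away from the bar (+x of the arm), a radial slot 7.6 mm wide, 10 mm deep. Same axes as the bar; the bar meets the hub 10 to 34 mm above the underside
- lens_mid (a point): the middle of the lens in its round head (90 mm across, 26 mm high), 160 mm from the bore's axis along -x of the arm, 13 mm above the arm's underside
- post_top (a point): the middle of the top of the stand's fixed upright steel post, 250 mm above the table: 20 mm thick, cut square with hardly a chamfer. The stand's x points from its stage to the post; its base is 260 x 170 x 16 mm and reaches 215 mm from the post towards the stage, 45 mm behind
- collar_top (a point): middle of the upper face of the collar clamped on the post (42 mm across), 85 to 130 mm above the table, the hub's seat; slips if pressed with some 30 N. An upright bullet-nosed pin on it, 5 mm thick, 8 mm high, 15.5 mm from the axis, stands behind the post (away from the stage), up to 19 degrees either side of straight behind. These axes follow the stand, not the pin: see or feel it
- stage (a point): the middle of the round black stage in the stand's base, 160 mm from the post's axis along the stand's -x, 17 mm above the table
- dish: a closed clear dish with specimens on the stage, 62 mm across, 15 mm high, origin at the middle of its underside; stays there
- forceps: steel forceps lying on the table, 110 mm long, 8 mm high; leave alone
- timer: an orange bench timer, 62 x 62 x 20 mm, origin under its middle; leave alone
- rack: a yellow rack of small tubes, 85 x 125 mm, 31 mm high, origin under its middle; leave alone

How it is judged:
On the way:
1. the hub is threaded on the post, square (horizontal distance between hub_bore and post_top below 0.004 m and z of hub_bore in the frame of post_top below -0.03 m and angle between hub_bore's own z axis and vertical below 0.07 rad), for 0.1 s.
At the end, for the whole second after the job is handed in: The hub's underside is within 3 mm of the collar's face and 4 mm of its axis, the arm within 0.07 rad of level, the lens within 75 mm of over the stage's middle, the collar within 3 mm of where it was, the arm at rest (horizontal distance between hub_bore and collar_top below 0.004 m and z of hub_bore in the frame of collar_top below 0.003 m and angle between hub_bore's own z axis and vertical below 0.07 rad and horizontal distance between lens_mid and stage below 0.075 m and distance of collar_top from where it was at the start of the episode below 0.003 m and linear speed of magnifier below 0.02 m/s); the robot touches nothing.
It fails at once if the arm is forced or dropped against the stand: more than 50 N between them (contact force between magnifier and stand above 50 N).
It fails at once if the dish is moved more than 15 mm (distance of dish from where it was at the start of the episode above 0.015 m).
It fails at once if the forceps, the timer or the tube rack is moved more than 30 mm (distance of any of forceps, timer, rack from where it was at the start of the episode above 0.03 m).
It also fails if it takes over 72 s, if anything falls off the work surface, if the arm or the gripper's body presses on something with over 40 N, if the wrist force passes 120 N, or if a joint passes its speed limit or range.

## Robot

A 7-joint arm with a two-finger parallel gripper is mounted at the origin on the work surface. World frame = base frame: x ahead of the robot, y to its left, z up, the work surface at z = 0. Lengths are in m, angles in rad, forces in N, time in s.
With the tool pointing down it reaches from about 0.425 to 0.925 m from the base axis. Payload 6.8 kg.
Tool frame: the origin (TCP) lies on the front face of the gripper's body, between the roots of the fingers; the fingertips stand 73 mm ahead of it and the grasp point (between the pads) lies 54 mm ahead of it; z points along the fingers, y is the line along which they close (so a half turn about z gives the same grasp; the last joint's range is limited). The gripper opens to 85 mm and grips with 20 to 120 N. Pads are 22 mm wide; open, the fingers measure 114 mm over their backs; the gripper's body (76 mm by 85 mm) begins 54 mm behind the grasp point. The pads swing forward as they close: fully open they stand 13 mm farther back than shut.
Start: joints at [-1.447, 0.477, 0.022, 1.555, -0.011, 1.109, -0.083], TCP at [0.155, 0.657, 0.304] pointing down, gripper open.
Joint ranges: [-2.96, 2.96], [-0.34, 2.1], [-1.41, 1.46], [0.24, 2.44], [-1.37, 4.51], [0.17, 1.92], [-2.96, 2.96]. Speed limits (rad/s): [2.39, 2.39, 3.14, 3.14, 3.14, 3.14, 3.14].

## Interface

Orientations are given as a unit quaternion [w, x, y, z].
In Python, from station import bot, optics gives the robot as it stands.
- The arm moves only by the tool drive_tool, never from a script. Its argument "deltas" is a list of rows, each an object with "gripper": the closure in counts, from 0 (fully open) to 255 (shut); "offset": the shift along the tool's x, y, z in units of 1000 mm (1.0 is 1000 mm), a list of three; "angular": the turn, a rotation vector about the tool's x, y, z in units of 45 degrees (1.0 is 45 degrees), a list of three. In form: [{"gripper": gripper, "offset": [dx, dy, dz], "angular": [rx, ry, rz]}, ...]. A call has 1 to 5 rows; each row is the pose to reach, as a shift and turn from the pose commanded when the call began, along the tool's axes at that moment; what a row does not reach only later rows make up. A row lasts 1/10 s, in which the tool goes at most 50 mm and 8.59 degrees, less where a joint would pass 70% of its speed; a pose out of reach is approached as far as the arm can. A call with a number of a shift or a turn outside -1 to 1 is refused whole. A call with a gripper value outside its range is refused whole. The fingers move at their own pace and stop on an object; "grip_force" is the grip in N (left out, the last holds). Time passes only in rows, so rows that repeat a pose let the fingers close. It gives the time, the measured TCP pose, the force, the opening and the grip force at its end, in the units of the state.
- bot.get_obs(): the state, without advancing time (a new reading comes with each control period).
- optics.read_camera(name): name is "scene" or "top"; returns the picture (400x640x3 uint8, blue, green, red); there is no depth.
- optics.camera_model(name): a dict with "fx", "fy", "cx", "cy" (pixels), "cam_to_world" (4x4, takes a point from camera to world coordinates). Camera axes: x right, y up, looking along -z (the intrinsics and any distortion apply to the point x, -y, -z); pixel columns grow to the right and rows downward; lengths in m; the calibration is good to about 2 mm. A picture is of the moment at which its call begins. camera_model takes no time and is no camera call.
- bot.hand_in(): hands the job in; it is judged then, once.
The state is a dict: "t": time; "q": joint angles; "joint_vel": joint speeds; "joint_torque": joint torques, N m; "eef_pos": TCP position; "tool_rot": TCP orientation; "contact_force": force on the tool from outside, world axes, zero at the start; "torque": the same for the moment, N m; "gripper_width": opening from 0.0 (shut) to 1.0 (fully open); "grasp_force": force on a finger pad.
Only numpy, scipy, OpenCV 4.12 (cv2) and the standard library are available. Lean on these libraries where they do the work, as an engineer would, in place of code of your own. Each camera call takes 0.05 s, during which the arm holds its last target. There are 200 camera calls.

## Working session

There is one attempt and no reset: what is moved stays moved. The work goes in short steps, Python scripts to look and compute and a tool call to move; the robot and the scene stay as the last step left them, time stands still between calls to the robot, and variables do not carry over. Pictures are saved under pics/ and viewed, at most 10 in all, crops included, and the job is handed in when it is done.

Besides the shell and the picture viewer there is one more tool, called after "Call:" by a JSON object that holds its "method" and its "body", one argument or row to a line. drive_tool: Moves the arm, as the interface text tells. Its arguments: {"type":"object","properties":{"deltas":{"type":"array"},"grip_force":{"type":"number"}},"required":["deltas"]}

```bash
mkdir -p pics; ls; python3 - <<'E'
from station import bot, optics
import cv2
o=bot.get_obs(); print({k:(v if not hasattr(v,'tolist') else v.tolist()) for k,v in o.items()})
for n in("scene","top"):
    cv2.imwrite(f"pics/{n}0.png",optics.read_camera(n)); m=optics.camera_model(n); print(n,m)
E
```

```text
pics
{'t': 0.0, 'q': [-1.4471322098247434, 0.4778101121608333, 0.022355260206942132, 1.5565008049082987, -0.011491159598506603, 1.109287536176329, -0.08311609471906749], 'joint_vel': [0.0008618419717279648, 0.0004160165290670652, -0.000805177642685571, 0.0013896457608169256, 0.0007447559554513425, -0.0006236753637791169, -0.0014449174302610132], 'joint_torque': [0.0007160263703553937, -59.64421033859253, 1.6088420525193214, -28.119673132896423, 0.01248343993211165, 0.009227571717929095, 1.1652340958789864e-05], 'eef_pos': [0.1549516415421957, 0.6564815710862103, 0.302898345352828], 'tool_rot': [-3.087016457150089e-05, 0.11562523444003989, 0.9932924665152675, -0.0009381746825420778], 'contact_force': [-0.632712663568642, -0.00806081017523861, 0.6649556283692122], 'torque': [-0.021447527373903437, 0.01719554088998318, 0.05466596537060242], 'grasp_force': 0.0, 'gripper_width': 1.001191708031066}
scene {'fx': 477.42325338149146, 'fy': 477.42325338149146, 'cx': 316.81808070520464, 'cy': 195.41275999109504, 'cam_to_world': array([[ 0.74503717, -0.5553259 ,  0.36950339,  1.05139066],
       [ 0.66695272,  0.62824913, -0.40059593, -0.66368979],
       [-0.00967889,  0.54490015,  0.83844508,  1.18504885],
       [ 0.        ,  0.        ,  0.        ,  1.        ]])}
top {'fx': 407.2807145482413, 'fy': 407.2807145482413, 'cx': 326.3541213611072, 'cy': 196.1156571173454, 'cam_to_world': array([[-5.80270495e-04,  9.98306708e-01, -5.81668233e-02,
         5.05850206e-01],
       [-9.99820383e-01, -1.68108239e-03, -1.88779359e-02,
        -1.60725579e-01],
       [-1.89437533e-02,  5.81454213e-02,  9.98128371e-01,
         1.40534320e+00],
       [ 0.00000000e+00,  0.00000000e+00,  0.00000000e+00,
         1.00000000e+00]])}
```

View pics/scene0.png

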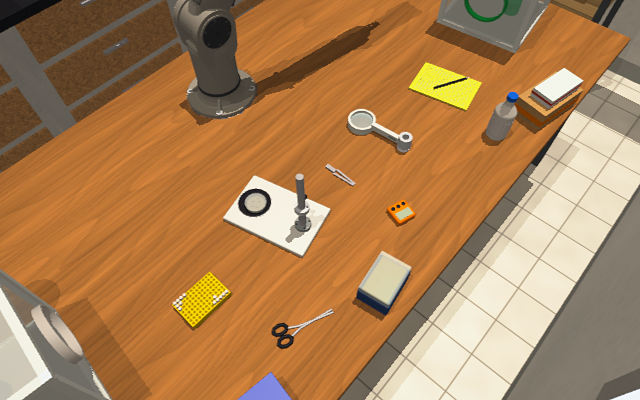

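View pics/top0.png

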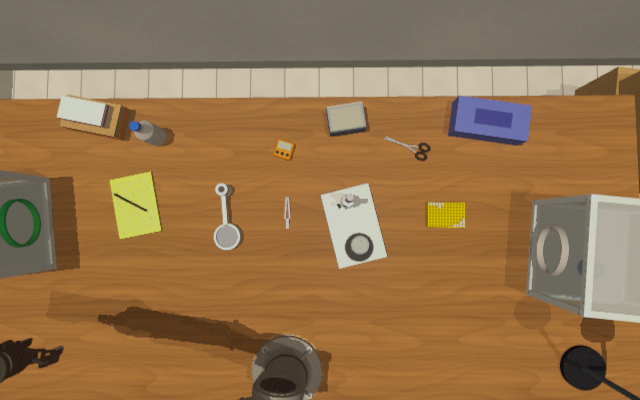

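Scene: lens head ~(361,122), hub ~(404,141), post top ~(300,177), stage ~(255,202). Top: lens (227,237), hub (223,190), stage (359,247), post near (350,200). Now I'll enlarge.

```bash
python3 - <<'E'
import cv2,numpy as np
s=cv2.imread("pics/scene0.png");t=cv2.imread("pics/top0.png")
r=lambda im,x,y,w,h,k:cv2.resize(im[y:y+h,x:x+w],(w*k,h*k),interpolation=cv2.INTER_CUBIC)
# top: arm (200..250,170..260), stand (315..395,170..275)
a=r(s,335,95,90,70,4); b=r(s,260,165,80,90,5)
c=r(t,200,172,50,90,6); d=r(t,315,177,80,100,6)
A=np.zeros((600,800,3),np.uint8); A[:540,:300]=c; A[:600,310:790]=d
cv2.imwrite("pics/c1.png",A)
B=np.zeros((450,770,3),np.uint8); B[:280,:360]=a; B[:450,365:765]=b
cv2.imwrite("pics/c2.png",B)
E
```

```text
(no output)
```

View pics/c1.png

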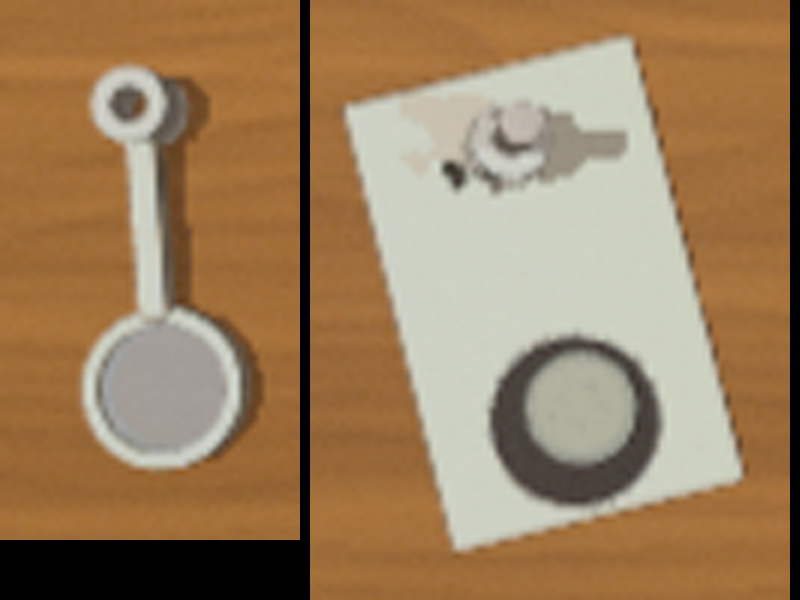

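View pics/c2.png

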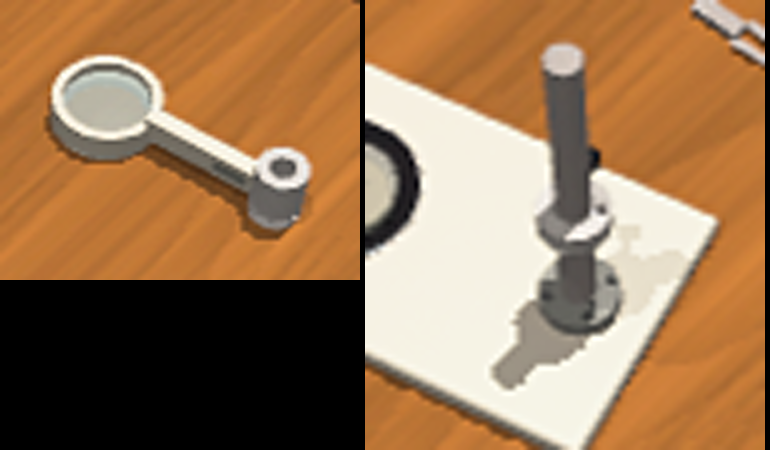

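Crop c1 (top): hub top ring (128,103), lens head (164,387), post top (521,123), stage (576,420), base corners (346,106),(632,38),(743,480),(456,550). c2 (scene): hub (286,168), lens head (106,99), post top (564,58), collar face about (575,210) with a pin-like speck at (602,210).

```bash
cat > h.py <<'E'
from station import bot, optics
import numpy as np, cv2
from scipy.spatial.transform import Rotation as R
def ray(n,u,v):
    m=optics.camera_model(n); T=m["cam_to_world"]
    d=T[:3,:3]@np.array([(u-m["cx"])/m["fx"],-(v-m["cy"])/m["fy"],-1]); return T[:3,3],d
def onz(n,u,v,z):
    c,d=ray(n,u,v); return c+d*(z-c[2])/d[2]
def proj(n,p):
    m=optics.camera_model(n); T=m["cam_to_world"]; q=T[:3,:3].T@(np.asarray(p)-T[:3,3])
    return np.array([m["cx"]+m["fx"]*q[0]/-q[2], m["cy"]-m["fy"]*q[1]/-q[2]])
def pose():
    o=bot.get_obs(); w,x,y,z=o["tool_rot"]; return np.array(o["eef_pos"]),R.from_quat([x,y,z,w]),o
E
python3 - <<'E'
from h import *
np.set_printoptions(precision=4,suppress=True)
t=lambda x,y,ox,oy,k,sx:((x-sx+.5)/k+ox-.5,(y+.5)/k+oy-.5)
T=lambda x,y,z,a:onz("top",*t(x,y,*a),z); S=lambda x,y,z,a:onz("scene",*t(x,y,*a),z)
ar=(200,172,6,0);st=(315,177,6,310); sa=(335,95,4,0); ss=(260,165,5,365)
print("hub",T(128,103,.05,ar),S(286,168,.05,sa)); print("lens",T(164,387,.026,ar),S(106,99,.026,sa))
print("post",T(521,123,.25,st),S(564,58,.25,ss)); print("stage",T(576,420,.017,st))
c=np.array([T(*p,.016,st) for p in[(346,106),(632,38),(743,480),(456,550)]]);print(c)
for e in [(c[0]-c[3]),(c[1]-c[2])]: print("standx",np.linalg.norm(e),np.arctan2(e[1],e[0]))
# collar height: point on post axis
for z in(.085,.1,.115,.13): 
  p=S(564,58,.25,ss); print(z,(proj("scene",[p[0],p[1],z])-[260,165]+.5)*5-.5+[365,0])
E
```

```text
hub [0.6102 0.2186 0.05  ] [0.6131 0.2211 0.05  ]
lens [0.4511 0.2025 0.026 ] [0.4526 0.2027 0.026 ]
post [ 0.5703 -0.2053  0.25  ] [ 0.5713 -0.2037  0.25  ]
stage [ 0.4154 -0.2446  0.017 ]
[[ 0.5932 -0.1147  0.016 ]
 [ 0.6318 -0.2777  0.016 ]
 [ 0.3818 -0.3384  0.016 ]
 [ 0.3425 -0.1768  0.016 ]]
standx 0.2583478608713349 0.24263225720830456
standx 0.2572279021548866 0.2384745069327777
0.085 [576.3525 235.5005]
0.1 [575.3406 220.9603]
0.115 [574.3085 206.1295]
0.13 [573.2556 190.9994]
```

Post ≈(0.571,-0.2045), stand yaw 0.241; hub ≈(0.6115,0.220), arm yaw 0.107; grip point ≈(0.534,0.2116); collar ≈0.11 high. Moving.

Call:
{"method": "drive_tool", "body": {
  "deltas": [
    {"gripper": 0, "offset": [-0.04, -0.029, 0.008], "angular": [0, 0, -0.09]},
    {"gripper": 0, "offset": [-0.08, -0.058, 0.016], "angular": [0, 0, -0.18]},
    {"gripper": 0, "offset": [-0.12, -0.087, 0.025], "angular": [0, 0, -0.27]},
    {"gripper": 0, "offset": [-0.16, -0.116, 0.033], "angular": [0, 0, -0.36]},
    {"gripper": 0, "offset": [-0.2, -0.145, 0.04], "angular": [0, 0, -0.431]}
  ],
  "grip_force": 60
}}

```text
t: 0.6
eef_pos: [0.3171, 0.4681, 0.2633]
tool_rot: [-0.0, -0.055, 0.998, -0.0]
contact_force: [1.1, -0.6, 0.3]
gripper_width: 0.996
grasp_force: 0.0
```

```bash
cat > go.py <<'E'
import sys
from h import *
# go.py x y z yaw_of_tool_x : print needed tool-frame delta (unit m, 45deg)
np.set_printoptions(precision=4,suppress=True)
p,r,o=pose(); X=r.as_matrix()[:,0]
print("t",round(o["t"],2),"tcp",p,"yaw",np.arctan2(X[1],X[0]),"tilt",r.as_matrix()[:,2],"q",np.array(o["q"]),"F",np.array(o["contact_force"]),"M",np.array(o["torque"]),"w",o["gripper_width"],"gf",o["grasp_force"])
if len(sys.argv)>4:
    x,y,z,w=map(float,sys.argv[1:5]); R2=R.from_euler('z',w)*R.from_euler('x',np.pi)
    print("d",r.inv().apply(np.array([x,y,z])-p),"rot",(r.inv()*R2).as_rotvec()/(np.pi/4))
E
python3 go.py 0.534 0.2116 0.2 3.2486
```

```text
t 0.6 tcp [0.3171 0.4681 0.2633] yaw -3.0319799878956153 tilt [-0.0003 -0.0007 -1.    ] q [-1.0879  0.3415  0.0026  1.8634 -0.001   0.9374  0.5956] F [ 1.0924 -0.5874  0.2782] M [-0.0212 -0.0444  0.0202] w 0.9964792406054722 gf 0.0
d [-0.1876 -0.2787  0.0634] rot [-0.0008 -0.0005  0.0033]
```

Call:
{"method": "drive_tool", "body": {
  "deltas": [
    {"gripper": 0, "offset": [-0.025, -0.037, 0.008], "angular": [0, 0, 0]},
    {"gripper": 0, "offset": [-0.05, -0.075, 0.016], "angular": [0, 0, 0]},
    {"gripper": 0, "offset": [-0.075, -0.112, 0.025], "angular": [0, 0, 0]},
    {"gripper": 0, "offset": [-0.1, -0.149, 0.033], "angular": [0, 0, 0]},
    {"gripper": 0, "offset": [-0.125, -0.186, 0.042], "angular": [0, 0, 0]}
  ]
}}

```text
t: 1.1
eef_pos: [0.4611, 0.2969, 0.2216]
tool_rot: [-0.0, -0.053, 0.999, -0.0]
contact_force: [0.3, 0.9, 0.5]
gripper_width: 0.998
grasp_force: 0.0
```

Call:
{"method": "drive_tool", "body": {
  "deltas": [
    {"gripper": 0, "offset": [-0.03, -0.045, 0.01], "angular": [0, 0, 0]},
    {"gripper": 0, "offset": [-0.05, -0.08, 0.02], "angular": [0, 0, 0]},
    {"gripper": 0, "offset": [-0.0626, -0.0927, 0.021], "angular": [0, 0, 0]},
    {"gripper": 0, "offset": [-0.0626, -0.0927, 0.021], "angular": [0, 0, 0]}
  ]
}}

```text
t: 1.5
eef_pos: [0.5343, 0.2093, 0.2002]
tool_rot: [-0.0, -0.05, 0.999, -0.001]
contact_force: [-0.0, 0.1, 0.4]
gripper_width: 1.001
grasp_force: 0.0
```

```bash
python3 go.py 0.534 0.2116 0.079 3.2486
python3 - <<'E'
import cv2,numpy as np
from station import optics
s=optics.read_camera("scene");t=optics.read_camera("top")
r=lambda im,x,y,w,h,k:cv2.resize(im[y:y+h,x:x+w],(w*k,h*k),interpolation=cv2.INTER_CUBIC)
A=np.zeros((540,780,3),np.uint8);A[:540,:300]=r(t,200,172,50,90,6); A[:320,310:770]=r(s,325,75,115,80,4)
cv2.imwrite("pics/c3.png",A)
E
```

```text
t 1.5 tcp [0.5343 0.2093 0.2002] yaw -3.041005326661072 tilt [ 0.     -0.0019 -1.    ] q [-0.5688  0.4332  0.1099  1.9011 -0.0611  0.8113  1.2445] F [-0.0155  0.0969  0.4281] M [ 0.0192  0.0206 -0.0245] w 1.0009533820206338 gf 0.0
d [0.     0.0026 0.1212] rot [-0.0025 -0.0002 -0.0082]
```

View pics/c3.png

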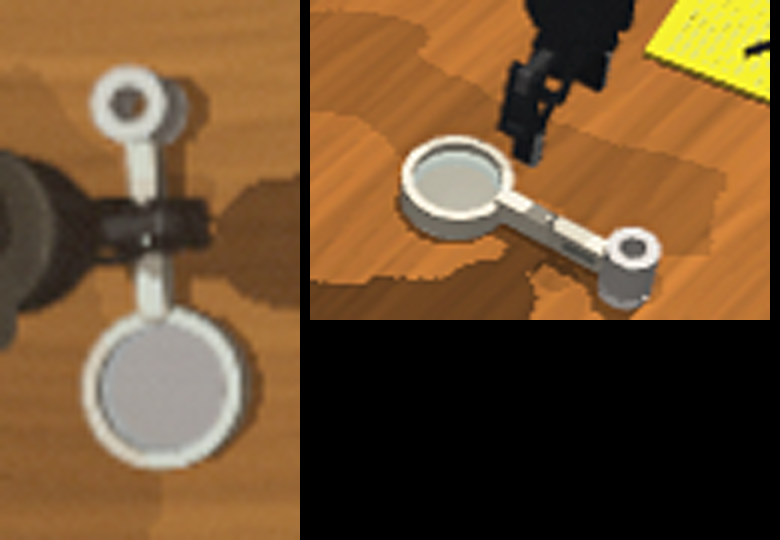

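The open fingers straddle the bar (top crop ~ (150,228), bar centred between them). I'll descend and grip.

Call:
{"method": "drive_tool", "body": {
  "deltas": [
    {"gripper": 0, "offset": [0, 0.0026, 0.04], "angular": [0, 0, -0.008]},
    {"gripper": 0, "offset": [0, 0.0026, 0.08], "angular": [0, 0, -0.008]},
    {"gripper": 0, "offset": [0, 0.0026, 0.11], "angular": [0, 0, -0.008]},
    {"gripper": 0, "offset": [0, 0.0026, 0.12], "angular": [0, 0, -0.008]},
    {"gripper": 0, "offset": [0, 0.0026, 0.12], "angular": [0, 0, -0.008]}
  ]
}}

```text
t: 2.1
eef_pos: [0.5307, 0.2166, 0.08]
tool_rot: [-0.001, -0.058, 0.998, -0.0]
contact_force: [-0.2, -0.8, 0.1]
gripper_width: 0.999
grasp_force: 0.0
```

Call:
{"method": "drive_tool", "body": {
  "deltas": [
    {"gripper": 255, "offset": [0, 0, 0], "angular": [0, 0, 0]},
    {"gripper": 255, "offset": [0, 0, 0], "angular": [0, 0, 0]},
    {"gripper": 255, "offset": [0, 0, 0], "angular": [0, 0, 0]},
    {"gripper": 255, "offset": [0, 0, 0], "angular": [0, 0, 0]},
    {"gripper": 255, "offset": [0, 0, 0], "angular": [0, 0, 0]}
  ],
  "grip_force": 60
}}

```text
t: 2.6
eef_pos: [0.5327, 0.2153, 0.0819]
tool_rot: [0.001, -0.056, 0.998, 0.0]
contact_force: [-0.4, -0.1, 0.6]
gripper_width: 0.175
grasp_force: 58.4
```

Call:
{"method": "drive_tool", "body": {
  "deltas": [
    {"gripper": 255, "offset": [0, 0, 0], "angular": [0, 0, 0]},
    {"gripper": 255, "offset": [0, 0, 0], "angular": [0, 0, 0]},
    {"gripper": 255, "offset": [0, 0, 0], "angular": [0, 0, 0]},
    {"gripper": 255, "offset": [0, 0, 0], "angular": [0, 0, 0]},
    {"gripper": 255, "offset": [0, 0, 0], "angular": [0, 0, 0]}
  ]
}}

```text
t: 3.1
eef_pos: [0.5328, 0.2154, 0.0818]
tool_rot: [0.001, -0.056, 0.998, 0.0]
contact_force: [-0.7, -1.4, 6.6]
gripper_width: 0.173
grasp_force: 59.7
```

```bash
python3 go.py 0.534 0.2116 0.38 3.2486
```

```text
t 3.1 tcp [0.5328 0.2154 0.0818] yaw -3.0290224277899576 tilt [ 0.0012  0.0003 -1.    ] q [-0.5538  0.6132  0.0794  1.952  -0.083   0.5784  1.264 ] F [-0.736  -1.3954  6.5669] M [-0.3089  0.2187  0.0363] w 0.17304767164226714 gf 59.66845214366913
d [-0.0012 -0.0038 -0.2982] rot [0.0002 0.0015 0.0071]
```

Call:
{"method": "drive_tool", "body": {
  "deltas": [
    {"gripper": 255, "offset": [0, 0, -0.03], "angular": [0, 0, 0]},
    {"gripper": 255, "offset": [0, 0, -0.07], "angular": [0, 0, 0]},
    {"gripper": 255, "offset": [0, 0, -0.12], "angular": [0, 0, 0]},
    {"gripper": 255, "offset": [0, 0, -0.17], "angular": [0, 0, 0]},
    {"gripper": 255, "offset": [0, 0, -0.21], "angular": [0, 0, 0]}
  ]
}}

```text
t: 3.6
eef_pos: [0.5321, 0.2154, 0.2937]
tool_rot: [0.001, -0.056, 0.998, 0.0]
contact_force: [2.1, 0.7, -2.5]
gripper_width: 0.173
grasp_force: 59.2
```

Call:
{"method": "drive_tool", "body": {
  "deltas": [
    {"gripper": 255, "offset": [0, 0, -0.04], "angular": [0, 0, 0]},
    {"gripper": 255, "offset": [0, 0, -0.07], "angular": [0, 0, 0]},
    {"gripper": 255, "offset": [0, 0, -0.085], "angular": [0, 0, 0]},
    {"gripper": 255, "offset": [0, 0, -0.085], "angular": [0, 0, 0]}
  ]
}}

```text
t: 4.0
eef_pos: [0.5327, 0.2157, 0.3783]
tool_rot: [0.002, -0.056, 0.998, 0.001]
contact_force: [0.0, -0.2, -2.4]
gripper_width: 0.175
grasp_force: 59.2
```

```bash
python3 go.py 0.4953 -0.2231 0.377 3.3826
```

```text
t 4.0 tcp [0.5327 0.2157 0.3783] yaw -3.0288185561192646 tilt [ 0.0037  0.0022 -1.    ] q [-0.6009  0.2463  0.1315  1.7195 -0.035   1.1737  1.2236] F [ 0.0157 -0.2358 -2.422 ] M [ 0.0244 -0.0437  0.0161] w 0.1750922792649053 gf 59.210713505744934
d [ 0.0866 -0.4318  0.0001] rot [ 0.002   0.0051 -0.1633]
```

Call:
{"method": "drive_tool", "body": {
  "deltas": [
    {"gripper": 255, "offset": [0.006, -0.03, 0], "angular": [0, 0, -0.02]},
    {"gripper": 255, "offset": [0.015, -0.075, 0], "angular": [0, 0, -0.04]},
    {"gripper": 255, "offset": [0.024, -0.12, 0], "angular": [0, 0, -0.06]},
    {"gripper": 255, "offset": [0.033, -0.165, 0], "angular": [0, 0, -0.08]},
    {"gripper": 255, "offset": [0.042, -0.21, 0], "angular": [0, 0, -0.1]}
  ]
}}

```text
t: 4.5
eef_pos: [0.5128, 0.0003, 0.3741]
tool_rot: [-0.001, -0.096, 0.995, -0.0]
contact_force: [0.8, -0.4, -2.7]
gripper_width: 0.173
grasp_force: 59.2
```

```bash
python3 go.py 0.4953 -0.2231 0.377 3.3826
```

```text
t 4.5 tcp [0.5128 0.0003 0.3741] yaw -2.94936655767478 tilt [-0.0028 -0.0004 -1.    ] q [-0.3424  0.1408  0.2472  1.8622 -0.0376  1.1458  1.6811] F [ 0.8157 -0.3908 -2.697 ] M [-0.0657 -0.0695  0.0002] w 0.1728614417712418 gf 59.200040102005005
d [ 0.0598 -0.2159 -0.0027] rot [ 0.0003 -0.0036 -0.0621]
```

Call:
{"method": "drive_tool", "body": {
  "deltas": [
    {"gripper": 255, "offset": [0.012, -0.045, 0], "angular": [0, 0, -0.012]},
    {"gripper": 255, "offset": [0.024, -0.09, 0], "angular": [0, 0, -0.025]},
    {"gripper": 255, "offset": [0.036, -0.135, 0], "angular": [0, 0, -0.038]},
    {"gripper": 255, "offset": [0.048, -0.175, 0], "angular": [0, 0, -0.05]},
    {"gripper": 255, "offset": [0.058, -0.205, 0], "angular": [0, 0, -0.06]}
  ]
}}

```text
t: 5.0
eef_pos: [0.4945, -0.213, 0.3742]
tool_rot: [-0.001, -0.118, 0.993, 0.0]
contact_force: [0.3, 0.0, -2.6]
gripper_width: 0.177
grasp_force: 59.2
```

Call:
{"method": "drive_tool", "body": {
  "deltas": [
    {"gripper": 255, "offset": [0, -0.008, 0], "angular": [0, 0, 0]},
    {"gripper": 255, "offset": [0, -0.008, 0], "angular": [0, 0, 0]},
    {"gripper": 255, "offset": [0, -0.008, 0], "angular": [0, 0, 0]}
  ]
}}

```text
t: 5.3
eef_pos: [0.4981, -0.2165, 0.3748]
tool_rot: [-0.001, -0.12, 0.993, 0.001]
contact_force: [-0.0, 0.0, -1.7]
gripper_width: 0.176
grasp_force: 59.2
```

```bash
python3 go.py 0.4953 -0.2231 0.377 3.3826
python3 - <<'E'
import cv2,numpy as np
from h import *
np.set_printoptions(precision=2,suppress=True)
p,r,o=pose(); h=p-.078*r.as_matrix()[:,0]
for n in("scene","top"): print(n,"hubtop",proj(n,[h[0],h[1],p[2]-.082+.05]),"post",proj(n,[.571,-.2045,.25]))
s=optics.read_camera("scene");t=optics.read_camera("top")
cv2.imwrite("pics/s4.png",s);cv2.imwrite("pics/t4.png",t)
r=lambda im,x,y,w,h,k:cv2.resize(im[y:y+h,x:x+w],(w*k,h*k),interpolation=cv2.INTER_CUBIC)
A=np.zeros((600,800,3),np.uint8);A[:600,:390]=r(t,325,170,65,100,6); A[:600,400:800]=r(s,235,120,80,120,5)
cv2.imwrite("pics/c4.png",A)
E
```

```text
t 5.3 tcp [ 0.4981 -0.2165  0.3748] yaw -2.901728052971755 tilt [-0.0019  0.0012 -1.    ] q [-0.0486  0.1996  0.4049  1.8053 -0.0859  1.1559  2.1946] F [-0.0111  0.0217 -1.6966] M [0.0143 0.0003 0.0163] w 0.1756242968002967 gf 59.19765651226044
d [ 0.0043 -0.0058 -0.0022] rot [ 0.002  -0.002  -0.0015]
scene hubtop [300.29 151.28] post [299.06 176.34]
top hubtop [348.29 193.76] post [349.47 196.84]
```

View pics/c4.png

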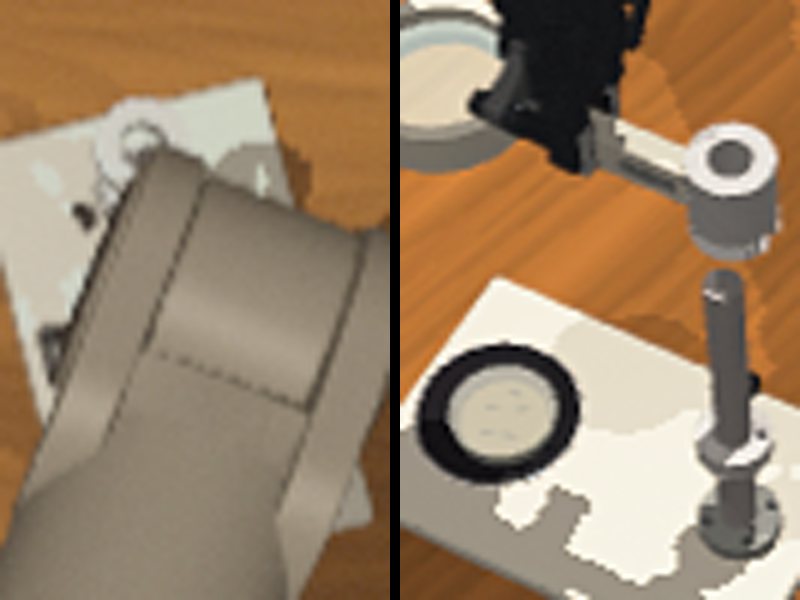

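Top crop: bore at ~(140,141), most of the bar hidden by the wrist. Scene crop: hub top at (731,160), post top at (725,282); the hub hangs nearly over the post, level. Now I'll compute relative offset.

```bash
python3 - <<'E'
from h import *
np.set_printoptions(precision=4,suppress=True)
f=lambda x,y,sx,ox,oy,k:((x-sx+.5)/k+ox-.5,(y+.5)/k+oy-.5)
p,r,o=pose(); M=r.as_matrix(); h=p-.078*M[:,0]; zt=p[2]-.032
print("hub fk",h[:2]); 
hs=onz("scene",*f(731,160,400,235,120,5),zt);ht=onz("top",*f(140,141,0,325,170,6),zt);print(hs,ht)
ps=onz("scene",*f(725,282,400,235,120,5),.25);pt=onz("top",*f(521,123,310,315,177,6),.25);print(ps,pt)
# image code: bright ring ellipse in scene, post top in scene/top
s=cv2.imread("pics/s4.png");t0=cv2.imread("pics/top0.png");s0=cv2.imread("pics/scene0.png");t4=cv2.imread("pics/t4.png")
def fit(im,x,y,w,h,thr,name,z,lo=0):
    k=8;g=cv2.cvtColor(cv2.resize(im[y:y+h,x:x+w],None,fx=k,fy=k,interpolation=cv2.INTER_CUBIC),cv2.COLOR_BGR2GRAY)
    cs,hi=cv2.findContours((g>thr).astype('uint8'),cv2.RETR_CCOMP,cv2.CHAIN_APPROX_NONE)
    for c,hh in zip(cs,hi[0]):
        if len(c)>90:
            e=cv2.fitEllipse(c);u=(e[0][0]+.5)/k+x-.5;v=(e[0][1]+.5)/k+y-.5
            print(name,"hole" if hh[3]>=0 else "outer",len(c),np.array([u,v]),np.array(e[1])/k,onz(im_n,u,v,z)[:2])
im_n="scene"; 
for th in(170,190): fit(s,288,142,26,22,th,"hub s",zt)
for th in(130,150): fit(s0,293,170,14,12,th,"post s0",.25)
im_n="top"
for th in(170,190): fit(t4,338,183,20,20,th,"hub t",zt)
E
```

```text
hub fk [ 0.5741 -0.1974]
[ 0.5756 -0.1981  0.3433] [ 0.5756 -0.197   0.3433]
[ 0.5713 -0.2029  0.25  ] [ 0.5703 -0.2053  0.25  ]
hub s outer 446 [299.3224 151.2598] [13.9449 22.335 ] [ 0.5724 -0.1996]
hub s hole 198 [300.5231 151.2432] [7.801  9.5188] [ 0.5744 -0.1978]
hub s outer 438 [299.3088 151.3007] [13.5747 22.0031] [ 0.5725 -0.1997]
hub s hole 205 [300.539  151.2692] [8.1456 9.9233] [ 0.5745 -0.1978]
post s0 outer 187 [299.1187 176.1198] [6.9574 9.1957] [ 0.5707 -0.2039]
post s0 outer 171 [299.1113 176.2355] [6.4181 8.3353] [ 0.5709 -0.2042]
hub t outer 709 [346.6913 193.1819] [12.6694 23.7744] [ 0.5753 -0.1938]
hub t outer 678 [347.1594 193.3119] [12.3109 22.538 ] [ 0.575 -0.195]
```

Call:
{"method": "drive_tool", "body": {
  "deltas": [
    {"gripper": 255, "offset": [0.0055, -0.0051, 0.01], "angular": [0, 0, 0]},
    {"gripper": 255, "offset": [0.0055, -0.0051, 0.025], "angular": [0, 0, 0]},
    {"gripper": 255, "offset": [0.0055, -0.0051, 0.036], "angular": [0, 0, 0]},
    {"gripper": 255, "offset": [0.0055, -0.0051, 0.036], "angular": [0, 0, 0]},
    {"gripper": 255, "offset": [0.0055, -0.0051, 0.036], "angular": [0, 0, 0]}
  ]
}}

```text
t: 5.9
eef_pos: [0.494, -0.224, 0.3398]
tool_rot: [-0.0, -0.119, 0.993, 0.0]
contact_force: [0.1, -0.2, -1.8]
gripper_width: 0.176
grasp_force: 59.1
```

Call:
{"method": "drive_tool", "body": {
  "deltas": [
    {"gripper": 255, "offset": [0, 0, 0], "angular": [0, 0, 0]},
    {"gripper": 255, "offset": [0, 0, 0], "angular": [0, 0, 0]},
    {"gripper": 255, "offset": [0, 0, 0], "angular": [0, 0, 0]}
  ]
}}

```text
t: 6.2
eef_pos: [0.4941, -0.2243, 0.3404]
tool_rot: [0.0, -0.119, 0.993, -0.0]
contact_force: [0.1, 0.1, -3.0]
gripper_width: 0.175
grasp_force: 59.1
```

```bash
python3 go.py 0.4943 -0.2223 0.337 3.3826
python3 - <<'E'
import cv2,numpy as np
from h import *
np.set_printoptions(precision=4,suppress=True)
p,r,o=pose(); M=r.as_matrix(); h=p-.078*M[:,0]; zt=p[2]-.032; print("hub fk",h)
s=optics.read_camera("scene");p2,_,_=pose();print(p2)
k=8;c=proj("scene",[h[0],h[1],zt]);x,y=int(c[0])-12,int(c[1])-11
g=cv2.cvtColor(cv2.resize(s[y:y+22,x:x+26],None,fx=k,fy=k,interpolation=cv2.INTER_CUBIC),cv2.COLOR_BGR2GRAY)
cs,hi=cv2.findContours((g>180).astype('uint8'),cv2.RETR_CCOMP,cv2.CHAIN_APPROX_NONE)
for q,hh in zip(cs,hi[0]):
    if len(q)>90 and hh[3]>=0:
        e=cv2.fitEllipse(q);print(onz("scene",(e[0][0]+.5)/k+x-.5,(e[0][1]+.5)/k+y-.5,zt),np.array(e[1])/k)
t=optics.read_camera("top")
rr=lambda im,x,y,w,h,k:cv2.resize(im[y:y+h,x:x+w],(w*k,h*k),interpolation=cv2.INTER_CUBIC)
A=np.zeros((480,800,3),np.uint8);A[:400,:400]=rr(t,325,175,50,50,8); A[:480,400:800]=rr(s,275,140,50,60,8)
cv2.imwrite("pics/c5.png",A)
E
```

```text
t 6.2 tcp [ 0.4941 -0.2243  0.3404] yaw -2.9029276252437786 tilt [ 0.0008 -0.0001 -1.    ] q [-0.0303  0.229   0.4064  1.8529 -0.1022  1.0791  2.2244] F [ 0.0879  0.0684 -3.0228] M [ 0.0605 -0.0376 -0.05  ] w 0.17515661713926134 gf 59.12595570087433
d [-0.0006  0.0019  0.0034] rot [-0.0004  0.0009 -0.003 ]
hub fk [ 0.5699 -0.2058  0.3404]
[ 0.4941 -0.2242  0.3403]
[ 0.5703 -0.2056  0.3084] [7.7832 9.4997]
```

View pics/c5.png

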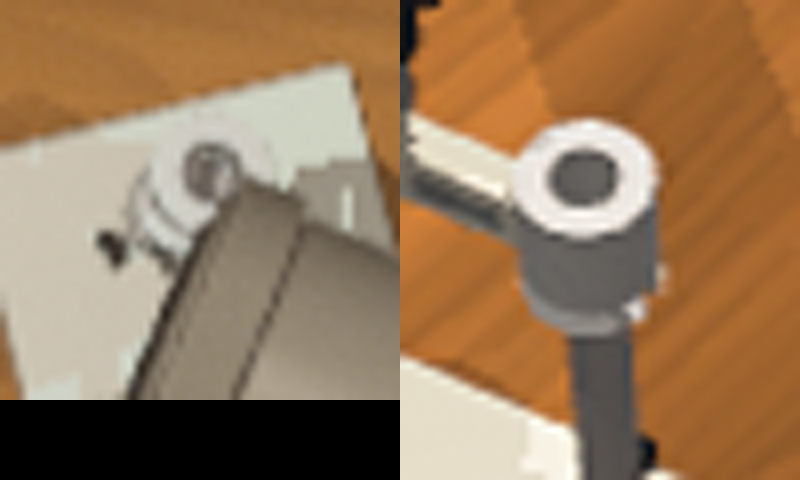

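Top crop: bore at (212,168), with the post's light top visible within, lower left about (203,178); scene crop: hub bore (583,177) right over the post. Final correction, then feel downwards.

Call:
{"method": "drive_tool", "body": {
  "deltas": [
    {"gripper": 255, "offset": [-0.0008, 0.0012, 0.003], "angular": [0, 0, 0]},
    {"gripper": 255, "offset": [-0.0008, 0.0012, 0.006], "angular": [0, 0, 0]},
    {"gripper": 255, "offset": [-0.0008, 0.0012, 0.006], "angular": [0, 0, 0]}
  ]
}}

```text
t: 6.6
eef_pos: [0.4942, -0.2226, 0.3333]
tool_rot: [-0.001, -0.119, 0.993, 0.0]
contact_force: [-0.4, -0.8, -2.2]
gripper_width: 0.172
grasp_force: 59.1
```

Call:
{"method": "drive_tool", "body": {
  "deltas": [
    {"gripper": 255, "offset": [0, 0, 0.0015], "angular": [0, 0, 0]},
    {"gripper": 255, "offset": [0, 0, 0.003], "angular": [0, 0, 0]},
    {"gripper": 255, "offset": [0, 0, 0.003], "angular": [0, 0, 0]}
  ]
}}

```text
t: 6.9
eef_pos: [0.4943, -0.2228, 0.3307]
tool_rot: [-0.0, -0.119, 0.993, 0.0]
contact_force: [-0.5, 0.6, -1.8]
gripper_width: 0.174
grasp_force: 59.1
```

Call:
{"method": "drive_tool", "body": {
  "deltas": [
    {"gripper": 255, "offset": [0, 0, 0.001], "angular": [0, 0, 0]},
    {"gripper": 255, "offset": [0, 0, 0.002], "angular": [0, 0, 0]},
    {"gripper": 255, "offset": [0, 0, 0.002], "angular": [0, 0, 0]}
  ]
}}

```text
t: 7.2
eef_pos: [0.4944, -0.2228, 0.3288]
tool_rot: [-0.0, -0.119, 0.993, 0.0]
contact_force: [0.1, 0.1, -2.5]
gripper_width: 0.179
grasp_force: 59.1
```

```bash
python3 go.py 0.4946 -0.2231 0.33 3.3826
```

```text
t 7.2 tcp [ 0.4944 -0.2228  0.3288] yaw -2.9029539311216124 tilt [-0.0002  0.0001 -1.    ] q [-0.0293  0.2405  0.4037  1.8672 -0.1077  1.0553  2.2266] F [ 0.1321  0.145  -2.5046] M [-0.0358 -0.0525 -0.0292] w 0.17896202087820032 gf 59.12584662437439
d [-0.0001 -0.0004 -0.0012] rot [ 0.0002 -0.0003 -0.003 ]
```

Call:
{"method": "drive_tool", "body": {
  "deltas": [
    {"gripper": 255, "offset": [0, 0, 0.001], "angular": [0, 0, 0]},
    {"gripper": 255, "offset": [0, 0, 0.002], "angular": [0, 0, 0]},
    {"gripper": 255, "offset": [0, 0, 0.002], "angular": [0, 0, 0]}
  ]
}}

```text
t: 7.5
eef_pos: [0.4944, -0.2228, 0.3268]
tool_rot: [-0.0, -0.119, 0.993, 0.0]
contact_force: [-0.1, -0.3, -2.4]
gripper_width: 0.172
grasp_force: 59.1
```

Call:
{"method": "drive_tool", "body": {
  "deltas": [
    {"gripper": 255, "offset": [0, 0, 0.001], "angular": [0, 0, 0]},
    {"gripper": 255, "offset": [0, 0, 0.002], "angular": [0, 0, 0]},
    {"gripper": 255, "offset": [0, 0, 0.002], "angular": [0, 0, 0]}
  ]
}}

```text
t: 7.8
eef_pos: [0.4943, -0.2228, 0.3248]
tool_rot: [-0.0, -0.119, 0.993, 0.0]
contact_force: [0.0, 0.3, -1.9]
gripper_width: 0.173
grasp_force: 59.1
```

```bash
python3 go.py 0.4946 -0.2231 0.33 3.3826
```

```text
t 7.8 tcp [ 0.4943 -0.2228  0.3248] yaw -2.90305727355213 tilt [-0.0003  0.0001 -1.    ] q [-0.0281  0.2447  0.403   1.872  -0.1099  1.0468  2.2286] F [ 0.0406  0.3399 -1.9358] M [-0.0499  0.0207 -0.0309] w 0.17272190923445527 gf 59.12603974342346
d [-0.0002 -0.0003 -0.0052] rot [ 0.0002 -0.0003 -0.0031]
```

No contact 7 mm below the post top: it's threading. Continuing gently.

Call:
{"method": "drive_tool", "body": {
  "deltas": [
    {"gripper": 255, "offset": [0, 0, 0.002], "angular": [0, 0, 0]},
    {"gripper": 255, "offset": [0, 0, 0.004], "angular": [0, 0, 0]},
    {"gripper": 255, "offset": [0, 0, 0.006], "angular": [0, 0, 0]},
    {"gripper": 255, "offset": [0, 0, 0.006], "angular": [0, 0, 0]}
  ]
}}

```text
t: 8.2
eef_pos: [0.4943, -0.2227, 0.3185]
tool_rot: [-0.0, -0.119, 0.993, 0.0]
contact_force: [0.2, 0.2, -2.4]
gripper_width: 0.173
grasp_force: 59.1
```

Call:
{"method": "drive_tool", "body": {
  "deltas": [
    {"gripper": 255, "offset": [0, 0, 0.002], "angular": [0, 0, 0]},
    {"gripper": 255, "offset": [0, 0, 0.004], "angular": [0, 0, 0]},
    {"gripper": 255, "offset": [0, 0, 0.006], "angular": [0, 0, 0]},
    {"gripper": 255, "offset": [0, 0, 0.006], "angular": [0, 0, 0]}
  ]
}}

```text
t: 8.6
eef_pos: [0.4943, -0.2228, 0.3126]
tool_rot: [-0.0, -0.119, 0.993, 0.0]
contact_force: [0.6, 1.0, -3.7]
gripper_width: 0.175
grasp_force: 59.2
```

```bash
python3 go.py 0.4946 -0.2231 0.33 3.3826
```

```text
t 8.6 tcp [ 0.4943 -0.2228  0.3126] yaw -2.9029781418595006 tilt [-0.0004  0.0001 -1.    ] q [-0.0246  0.2577  0.4005  1.886  -0.1168  1.0209  2.2347] F [ 0.6448  0.9669 -3.6761] M [-0.0054 -0.0386 -0.0071] w 0.1752900648406688 gf 59.15093243122101
d [-0.0002 -0.0004 -0.0174] rot [ 0.0003 -0.0005 -0.003 ]
```

Call:
{"method": "drive_tool", "body": {
  "deltas": [
    {"gripper": 255, "offset": [0, 0, 0.003], "angular": [0, 0, 0]},
    {"gripper": 255, "offset": [0, 0, 0.006], "angular": [0, 0, 0]},
    {"gripper": 255, "offset": [0, 0, 0.009], "angular": [0, 0, 0]},
    {"gripper": 255, "offset": [0, 0, 0.009], "angular": [0, 0, 0]}
  ]
}}

```text
t: 9.0
eef_pos: [0.4943, -0.2227, 0.3034]
tool_rot: [-0.0, -0.119, 0.993, 0.0]
contact_force: [0.1, 0.6, -2.0]
gripper_width: 0.173
grasp_force: 59.2
```

Call:
{"method": "drive_tool", "body": {
  "deltas": [
    {"gripper": 255, "offset": [0, 0, 0.003], "angular": [0, 0, 0]},
    {"gripper": 255, "offset": [0, 0, 0.006], "angular": [0, 0, 0]},
    {"gripper": 255, "offset": [0, 0, 0.009], "angular": [0, 0, 0]},
    {"gripper": 255, "offset": [0, 0, 0.009], "angular": [0, 0, 0]}
  ]
}}

```text
t: 9.4
eef_pos: [0.4943, -0.2228, 0.2945]
tool_rot: [-0.0, -0.119, 0.993, 0.0]
contact_force: [0.5, 0.8, -2.2]
gripper_width: 0.171
grasp_force: 59.2
```

```bash
python3 go.py 0.4946 -0.2231 0.33 3.3826
```

```text
t 9.4 tcp [ 0.4943 -0.2228  0.2945] yaw -2.903006277965542 tilt [-0.0006  0.0001 -1.    ] q [-0.0188  0.2783  0.3963  1.9059 -0.1277  0.9824  2.2443] F [ 0.475   0.8185 -2.1579] M [-0.0033  0.0421  0.0236] w 0.17061419291192315 gf 59.156983494758606
d [-0.0002 -0.0004 -0.0355] rot [ 0.0003 -0.0007 -0.0031]
```

Call:
{"method": "drive_tool", "body": {
  "deltas": [
    {"gripper": 255, "offset": [-0.0003, 0.0003, 0.004], "angular": [0, 0, 0]},
    {"gripper": 255, "offset": [-0.0003, 0.0003, 0.008], "angular": [0, 0, 0]},
    {"gripper": 255, "offset": [-0.0003, 0.0003, 0.012], "angular": [0, 0, 0]},
    {"gripper": 255, "offset": [-0.0003, 0.0003, 0.016], "angular": [0, 0, 0]},
    {"gripper": 255, "offset": [-0.0003, 0.0003, 0.02], "angular": [0, 0, 0]}
  ]
}}

```text
t: 9.9
eef_pos: [0.4946, -0.2225, 0.2745]
tool_rot: [-0.0, -0.119, 0.993, 0.0]
contact_force: [-0.4, -0.5, -2.3]
gripper_width: 0.173
grasp_force: 59.2
```

Call:
{"method": "drive_tool", "body": {
  "deltas": [
    {"gripper": 255, "offset": [0, 0, 0.004], "angular": [0, 0, 0]},
    {"gripper": 255, "offset": [0, 0, 0.008], "angular": [0, 0, 0]},
    {"gripper": 255, "offset": [0, 0, 0.012], "angular": [0, 0, 0]},
    {"gripper": 255, "offset": [0, 0, 0.016], "angular": [0, 0, 0]},
    {"gripper": 255, "offset": [0, 0, 0.02], "angular": [0, 0, 0]}
  ]
}}

```text
t: 10.4
eef_pos: [0.4946, -0.2224, 0.2546]
tool_rot: [-0.0, -0.119, 0.993, 0.0]
contact_force: [-0.4, 0.2, -2.9]
gripper_width: 0.174
grasp_force: 59.2
```

Call:
{"method": "drive_tool", "body": {
  "deltas": [
    {"gripper": 255, "offset": [0, 0, 0.004], "angular": [0, 0, 0]},
    {"gripper": 255, "offset": [0, 0, 0.008], "angular": [0, 0, 0]},
    {"gripper": 255, "offset": [0, 0, 0.012], "angular": [0, 0, 0]},
    {"gripper": 255, "offset": [0, 0, 0.016], "angular": [0, 0, 0]},
    {"gripper": 255, "offset": [0, 0, 0.02], "angular": [0, 0, 0]}
  ]
}}

```text
t: 10.9
eef_pos: [0.4947, -0.2224, 0.2346]
tool_rot: [-0.0, -0.119, 0.993, 0.0]
contact_force: [-0.1, -0.6, -2.6]
gripper_width: 0.176
grasp_force: 59.2
```

```bash
python3 go.py 0.4946 -0.2231 0.33 3.3826
```

```text
t 10.9 tcp [ 0.4947 -0.2224  0.2346] yaw -2.902875764000715 tilt [-0.  0. -1.] q [ 0.0044  0.3547  0.3756  1.9622 -0.1697  0.8548  2.2801] F [-0.0665 -0.566  -2.5569] M [-0.0051 -0.0098 -0.0508] w 0.17575557662157698 gf 59.17229354381561
d [ 0.0002 -0.0006 -0.0954] rot [ 0.0001 -0.     -0.0029]
```

```bash
python3 - <<'E'
from h import *
np.set_printoptions(precision=1,suppress=True)
P=np.array([.5706,-.2042])
s=cv2.imread("pics/scene0.png"); k=12; x0,y0,w,h=288,192,30,28
g=cv2.resize(s[y0:y0+h,x0:x0+w],None,fx=k,fy=k,interpolation=cv2.INTER_CUBIC)
g2=g.copy()
T=lambda p:(proj("scene",p)-[x0,y0]+.5)*k-.5
for z in(.106,.11,.114):
    print(z,[T([*(P+.0155*np.array([np.cos(.241+a),np.sin(.241+a)])),z+.004]).round(0) for a in(-.33,-.16,0,.16,.33)])
    pts=np.array([T([*(P+.021*np.array([np.cos(b),np.sin(b)])),z]) for b in np.linspace(0,6.28,60)]).astype(int)
    cv2.polylines(g2,[pts],True,{.106:(0,0,255),.11:(0,255,0),.114:(255,0,0)}[z],1)
cv2.imwrite("pics/c6.png",np.hstack([g,g2]))
E
```

```text
0.106 [array([211., 227.]), array([219., 219.]), array([225., 211.]), array([230., 202.]), array([233., 192.])]
0.11 [array([211., 217.]), array([219., 210.]), array([225., 201.]), array([230., 193.]), array([233., 183.])]
0.114 [array([210., 208.]), array([218., 200.]), array([224., 192.]), array([229., 183.]), array([232., 173.])]
```

View pics/c6.png

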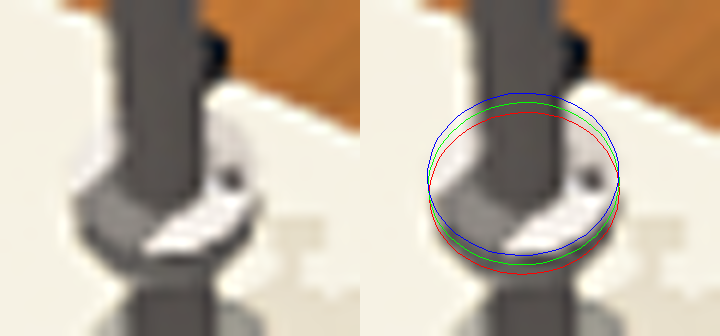

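Crop c6: collar face's lower edge at y≈252 fits z≈0.115; the dark pin at (231,178) corresponds to ≈+0.2 rad from straight behind. Swing there about the post and descend near it.

Call:
{"method": "drive_tool", "body": {
  "deltas": [
    {"gripper": 255, "offset": [-6e-05, -0.0031, 0], "angular": [0, 0, -0.051]},
    {"gripper": 255, "offset": [-0.00025, -0.0062, 0], "angular": [0, 0, -0.102]},
    {"gripper": 255, "offset": [-0.00056, -0.0093, 0], "angular": [0, 0, -0.153]},
    {"gripper": 255, "offset": [-0.001, -0.0124, 0], "angular": [0, 0, -0.204]},
    {"gripper": 255, "offset": [-0.00155, -0.0155, 0], "angular": [0, 0, -0.255]}
  ]
}}

```text
t: 11.4
eef_pos: [0.4998, -0.2374, 0.2347]
tool_rot: [-0.0, -0.218, 0.976, -0.0]
contact_force: [-0.5, 0.8, -2.0]
gripper_width: 0.178
grasp_force: 59.3
```

Call:
{"method": "drive_tool", "body": {
  "deltas": [
    {"gripper": 255, "offset": [0, 0, 0.005], "angular": [0, 0, 0]},
    {"gripper": 255, "offset": [0, 0, 0.01], "angular": [0, 0, 0]},
    {"gripper": 255, "offset": [0, 0, 0.015], "angular": [0, 0, 0]},
    {"gripper": 255, "offset": [0, 0, 0.018], "angular": [0, 0, 0]},
    {"gripper": 255, "offset": [0, 0, 0.018], "angular": [0, 0, 0]}
  ]
}}

```text
t: 11.9
eef_pos: [0.4997, -0.2372, 0.2164]
tool_rot: [-0.0, -0.217, 0.976, 0.0]
contact_force: [0.2, -1.3, -4.1]
gripper_width: 0.173
grasp_force: 59.1
```

```bash
python3 go.py; python3 -c "
from h import *
p,r,o=pose();print(p-.078*r.as_matrix()[:,0])"
```

```text
t 11.9 tcp [ 0.4997 -0.2372  0.2164] yaw -2.703092372197542 tilt [-0.0005 -0.0001 -1.    ] q [ 0.0711  0.3929  0.3257  1.9494 -0.1671  0.8254  2.4967] F [ 0.1767 -1.3194 -4.0655] M [-0.3565 -0.0709 -0.1111] w 0.1728282861740679 gf 59.10334646701813
[ 0.57032379 -0.20404666  0.21632966]
```

Call:
{"method": "drive_tool", "body": {
  "deltas": [
    {"gripper": 255, "offset": [0, 0, 0.0015], "angular": [0, 0, 0]},
    {"gripper": 255, "offset": [0, 0, 0.003], "angular": [0, 0, 0]},
    {"gripper": 255, "offset": [0, 0, 0.0045], "angular": [0, 0, 0]},
    {"gripper": 255, "offset": [0, 0, 0.006], "angular": [0, 0, 0]},
    {"gripper": 255, "offset": [0, 0, 0.006], "angular": [0, 0, 0]}
  ]
}}

```text
t: 12.4
eef_pos: [0.4998, -0.2372, 0.2108]
tool_rot: [-0.0, -0.218, 0.976, 0.0]
contact_force: [1.2, -1.5, -1.2]
gripper_width: 0.178
grasp_force: 59.3
```

Call:
{"method": "drive_tool", "body": {
  "deltas": [
    {"gripper": 255, "offset": [0, 0, 0.001], "angular": [0, 0, 0]},
    {"gripper": 255, "offset": [0, 0, 0.002], "angular": [0, 0, 0]},
    {"gripper": 255, "offset": [0, 0, 0.003], "angular": [0, 0, 0]},
    {"gripper": 255, "offset": [0, 0, 0.003], "angular": [0, 0, 0]}
  ]
}}

```text
t: 12.8
eef_pos: [0.4998, -0.2372, 0.2078]
tool_rot: [0.0, -0.218, 0.976, -0.0]
contact_force: [0.4, -2.0, -2.8]
gripper_width: 0.175
grasp_force: 59.3
```

```bash
python3 go.py
```

```text
t 12.8 tcp [ 0.4998 -0.2372  0.2078] yaw -2.7027046385369125 tilt [ 0. -0. -1.] q [ 0.0751  0.4049  0.3215  1.9556 -0.1731  0.8073  2.5021] F [ 0.3939 -2.0392 -2.8122] M [-0.237  -0.2025 -0.073 ] w 0.17521298595874132 gf 59.288731813430786
```

Call:
{"method": "drive_tool", "body": {
  "deltas": [
    {"gripper": 255, "offset": [0.0001, -0.0003, 0.001], "angular": [0, 0, 0]},
    {"gripper": 255, "offset": [0.0001, -0.0003, 0.002], "angular": [0, 0, 0]},
    {"gripper": 255, "offset": [0.0001, -0.0003, 0.002], "angular": [0, 0, 0]}
  ]
}}

```text
t: 13.1
eef_pos: [0.4998, -0.2373, 0.2057]
tool_rot: [-0.0, -0.218, 0.976, 0.0]
contact_force: [0.7, -0.7, -2.8]
gripper_width: 0.174
grasp_force: 59.2
```

Call:
{"method": "drive_tool", "body": {
  "deltas": [
    {"gripper": 255, "offset": [0, 0, 0.001], "angular": [0, 0, 0]},
    {"gripper": 255, "offset": [0, 0, 0.002], "angular": [0, 0, 0]},
    {"gripper": 255, "offset": [0, 0, 0.002], "angular": [0, 0, 0]}
  ]
}}

```text
t: 13.4
eef_pos: [0.4998, -0.2373, 0.2037]
tool_rot: [-0.0, -0.218, 0.976, 0.0]
contact_force: [0.5, -0.5, -2.0]
gripper_width: 0.174
grasp_force: 59.2
```

```bash
python3 go.py
```

```text
t 13.4 tcp [ 0.4998 -0.2373  0.2037] yaw -2.7025731642367603 tilt [-0.0004  0.0002 -1.    ] q [ 0.0774  0.4109  0.3195  1.9582 -0.176   0.7993  2.5051] F [ 0.5094 -0.4778 -2.016 ] M [-0.0831 -0.0367 -0.0637] w 0.17440169536803418 gf 59.19971823692322
```

Underside ≈0.1217; stepping on by 1 mm.

Call:
{"method": "drive_tool", "body": {
  "deltas": [
    {"gripper": 255, "offset": [0, 0, 0.0007], "angular": [0, 0, 0]},
    {"gripper": 255, "offset": [0, 0, 0.0015], "angular": [0, 0, 0]},
    {"gripper": 255, "offset": [0, 0, 0.0015], "angular": [0, 0, 0]}
  ]
}}

```text
t: 13.7
eef_pos: [0.4998, -0.2374, 0.2023]
tool_rot: [-0.0, -0.218, 0.976, 0.0]
contact_force: [0.4, -0.2, -3.4]
gripper_width: 0.175
grasp_force: 59.2
```

Call:
{"method": "drive_tool", "body": {
  "deltas": [
    {"gripper": 255, "offset": [0, 0, 0.0007], "angular": [0, 0, 0]},
    {"gripper": 255, "offset": [0, 0, 0.0015], "angular": [0, 0, 0]},
    {"gripper": 255, "offset": [0, 0, 0.0015], "angular": [0, 0, 0]}
  ]
}}

```text
t: 14.0
eef_pos: [0.4998, -0.2374, 0.2008]
tool_rot: [-0.0, -0.218, 0.976, 0.0]
contact_force: [0.5, -0.6, -2.3]
gripper_width: 0.173
grasp_force: 59.2
```

```bash
python3 go.py
```

```text
t 14.0 tcp [ 0.4998 -0.2374  0.2008] yaw -2.7025804136642826 tilt [-0.0003  0.0001 -1.    ] q [ 0.0787  0.4152  0.3182  1.9602 -0.178   0.7932  2.5068] F [ 0.4656 -0.5597 -2.3352] M [ 0.0092  0.0003 -0.0417] w 0.17280887179172574 gf 59.176509976387024
```

Call:
{"method": "drive_tool", "body": {
  "deltas": [
    {"gripper": 255, "offset": [0, 0, 0.0007], "angular": [0, 0, 0]},
    {"gripper": 255, "offset": [0, 0, 0.0014], "angular": [0, 0, 0]},
    {"gripper": 255, "offset": [0, 0, 0.0014], "angular": [0, 0, 0]}
  ]
}}

```text
t: 14.3
eef_pos: [0.4998, -0.2374, 0.1994]
tool_rot: [-0.0, -0.218, 0.976, 0.0]
contact_force: [0.5, 0.5, -4.0]
gripper_width: 0.174
grasp_force: 59.2
```

Call:
{"method": "drive_tool", "body": {
  "deltas": [
    {"gripper": 255, "offset": [0, 0, 0.0005], "angular": [0, 0, 0]},
    {"gripper": 255, "offset": [0, 0, 0.001], "angular": [0, 0, 0]},
    {"gripper": 255, "offset": [0, 0, 0.001], "angular": [0, 0, 0]}
  ]
}}

```text
t: 14.6
eef_pos: [0.4998, -0.2374, 0.1985]
tool_rot: [-0.0, -0.218, 0.976, 0.0]
contact_force: [0.7, 0.2, -1.8]
gripper_width: 0.172
grasp_force: 59.2
```

```bash
python3 go.py
```

```text
t 14.6 tcp [ 0.4998 -0.2374  0.1985] yaw -2.7026665843496267 tilt [-0.0001  0.0001 -1.    ] q [ 0.0798  0.4185  0.317   1.9617 -0.1797  0.7882  2.5082] F [ 0.6908  0.2489 -1.8356] M [-0.0079  0.016  -0.043 ] w 0.17172311612126556 gf 59.17486488819122
```

Call:
{"method": "drive_tool", "body": {
  "deltas": [
    {"gripper": 255, "offset": [0, 0, 0.0005], "angular": [0, 0, 0]},
    {"gripper": 255, "offset": [0, 0, 0.001], "angular": [0, 0, 0]},
    {"gripper": 255, "offset": [0, 0, 0.001], "angular": [0, 0, 0]}
  ]
}}

```text
t: 14.9
eef_pos: [0.4998, -0.2375, 0.1975]
tool_rot: [-0.0, -0.218, 0.976, 0.0]
contact_force: [-0.1, -0.3, -3.2]
gripper_width: 0.172
grasp_force: 59.2
```

Call:
{"method": "drive_tool", "body": {
  "deltas": [
    {"gripper": 255, "offset": [0, 0, 0.0005], "angular": [0, 0, 0]},
    {"gripper": 255, "offset": [0, 0, 0.001], "angular": [0, 0, 0]},
    {"gripper": 255, "offset": [0, 0, 0.001], "angular": [0, 0, 0]}
  ]
}}

```text
t: 15.2
eef_pos: [0.4999, -0.2375, 0.1968]
tool_rot: [0.0, -0.218, 0.976, 0.0]
contact_force: [-1.4, 0.8, 0.4]
gripper_width: 0.172
grasp_force: 59.7
```

```bash
python3 go.py
```

```text
t 15.2 tcp [ 0.4999 -0.2375  0.1968] yaw -2.7027175947634494 tilt [ 0.0002  0.0001 -1.    ] q [ 0.0808  0.421   0.3162  1.9628 -0.181   0.7845  2.5094] F [-1.435   0.7628  0.3945] M [0.1469 0.0985 0.0457] w 0.17240167573888793 gf 59.71315383911133
```

Contact at underside ≈0.115, matching the collar height seen. I'll check by sight whether it's seated or perched on the pin (8 mm higher).

```bash
python3 - <<'E'
from h import *
s=optics.read_camera("scene"); k=9; x0,y0,w,h=275,165,50,60
g=cv2.resize(s[y0:y0+h,x0:x0+w],None,fx=k,fy=k,interpolation=cv2.INTER_CUBIC); 
s0=cv2.imread("pics/scene0.png");g0=cv2.resize(s0[y0:y0+h,x0+12:x0+w-12],None,fx=k,fy=k,interpolation=cv2.INTER_CUBIC)
cv2.imwrite("pics/c7.png",np.hstack([g,g0]))
E
```

```text
(no output)
```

View pics/c7.png

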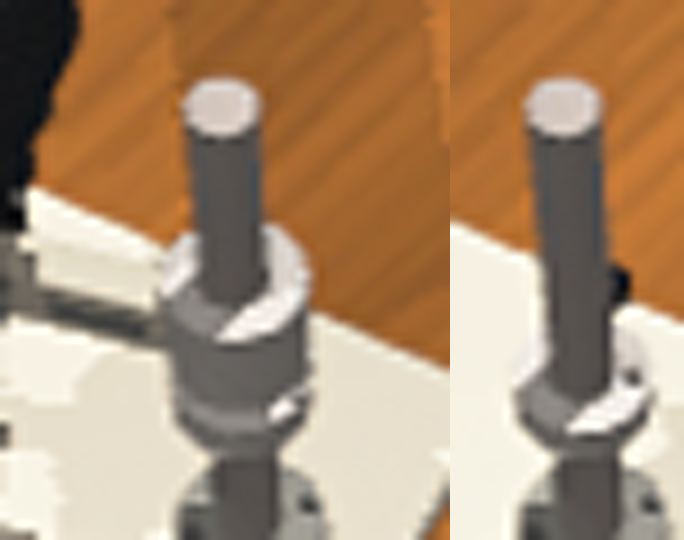

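```bash
python3 - <<'E'
from h import *
np.set_printoptions(precision=1,suppress=True)
P=np.array([.5706,-.2042]); b=np.linspace(0,6.28,200)
for z in(.165,.1249,.1149,.107,.097):
    y=[((proj("scene",[*(P+.021*np.array([np.cos(a),np.sin(a)])),z])-[275,165]+.5)*9-.5)[1] for a in b]
    print(z,"ellipse top/bottom row in c7",min(y),max(y))
E
```

```text
0.165 ellipse top/bottom row in c7 216.66867325713667 341.0265434461151
0.1249 ellipse top/bottom row in c7 292.6881213105647 415.07569120526045
0.1149 ellipse top/bottom row in c7 311.01877017305515 432.9200398116618
0.107 ellipse top/bottom row in c7 325.32979672667517 446.8483812483679
0.097 ellipse top/bottom row in c7 343.2335151870558 464.2696129456941
```

Hub top's front edge at row 342 and collar/hub joint at ~430 in c7 agree with the hub's underside at 0.115 on the collar's face as measured in the empty view: seated, pin in slot. A small ±0.04 rad swing to confirm with light contact.

Call:
{"method": "drive_tool", "body": {
  "deltas": [
    {"gripper": 255, "offset": [0, 0.0016, 0.0003], "angular": [0, 0, 0.025]},
    {"gripper": 255, "offset": [-0.0001, 0.0031, 0.0003], "angular": [0, 0, 0.051]},
    {"gripper": 255, "offset": [-0.0001, 0.0047, 0.0003], "angular": [0, 0, 0.076]},
    {"gripper": 255, "offset": [-0.0001, 0.0047, 0.0003], "angular": [0, 0, 0.076]}
  ]
}}

```text
t: 15.65
eef_pos: [0.498, -0.2331, 0.1965]
tool_rot: [0.0, -0.188, 0.982, -0.0]
contact_force: [-2.0, -0.3, 4.9]
gripper_width: 0.168
grasp_force: 60.1
```

```bash
python3 go.py
```

```text
t 15.65 tcp [ 0.498  -0.2331  0.1965] yaw -2.762990446205806 tilt [ 0.0005 -0.0003 -1.    ] q [ 0.0618  0.4175  0.331   1.9722 -0.1882  0.7806  2.45  ] F [-2.0304 -0.3168  4.8593] M [0.1882 0.1853 0.2355] w 0.1684878021052455 gf 60.13688385486603
```

Call:
{"method": "drive_tool", "body": {
  "deltas": [
    {"gripper": 255, "offset": [0, -0.0023, -0.0003], "angular": [0, 0, -0.038]},
    {"gripper": 255, "offset": [-0.0001, -0.0047, -0.0003], "angular": [0, 0, -0.076]},
    {"gripper": 255, "offset": [-0.0002, -0.0063, -0.0003], "angular": [0, 0, -0.102]},
    {"gripper": 255, "offset": [-0.0003, -0.0078, -0.0003], "angular": [0, 0, -0.127]},
    {"gripper": 255, "offset": [-0.0003, -0.0078, -0.0003], "angular": [0, 0, -0.127]}
  ]
}}

```text
t: 16.15
eef_pos: [0.5014, -0.2404, 0.1965]
tool_rot: [0.0, -0.238, 0.971, 0.0]
contact_force: [-1.1, 0.9, 2.7]
gripper_width: 0.173
grasp_force: 60.0
```

```bash
python3 go.py
```

```text
t 16.15 tcp [ 0.5014 -0.2404  0.1965] yaw -2.661840100524261 tilt [ 0.0004  0.0002 -1.    ] q [ 0.0937  0.4241  0.3056  1.9565 -0.1763  0.7861  2.5494] F [-1.125   0.8707  2.7256] M [ 0.3127 -0.077   0.0571] w 0.17307160704247915 gf 59.975125193595886
```

Call:
{"method": "drive_tool", "body": {
  "deltas": [
    {"gripper": 255, "offset": [0, -0.0012, 0], "angular": [0, 0, -0.019]},
    {"gripper": 255, "offset": [0, -0.0023, 0], "angular": [0, 0, -0.038]},
    {"gripper": 255, "offset": [0, -0.0023, 0], "angular": [0, 0, -0.038]}
  ]
}}

```text
t: 16.45
eef_pos: [0.5024, -0.2424, 0.1965]
tool_rot: [0.0, -0.252, 0.968, -0.0]
contact_force: [-0.0, -0.2, 2.5]
gripper_width: 0.172
grasp_force: 59.9
```

Call:
{"method": "drive_tool", "body": {
  "deltas": [
    {"gripper": 255, "offset": [0, -0.0012, 0], "angular": [0, 0, -0.019]},
    {"gripper": 255, "offset": [0, -0.0016, 0], "angular": [0, 0, -0.025]},
    {"gripper": 255, "offset": [0, -0.0016, 0], "angular": [0, 0, -0.025]}
  ]
}}

```text
t: 16.75
eef_pos: [0.5031, -0.2437, 0.1966]
tool_rot: [0.0, -0.261, 0.965, 0.0]
contact_force: [-0.0, 1.4, 2.5]
gripper_width: 0.174
grasp_force: 59.9
```

```bash
python3 go.py
```

```text
t 16.75 tcp [ 0.5031 -0.2437  0.1966] yaw -2.612864520008954 tilt [ 0.0002  0.0001 -1.    ] q [ 0.1078  0.4274  0.2941  1.9489 -0.1704  0.7888  2.5969] F [-0.0166  1.3945  2.5045] M [ 0.4161 -0.2137  0.0974] w 0.17398203794300177 gf 59.903669357299805
```

Call:
{"method": "drive_tool", "body": {
  "deltas": [
    {"gripper": 255, "offset": [0, -0.0016, 0], "angular": [0, 0, -0.025]},
    {"gripper": 255, "offset": [0, -0.0016, 0], "angular": [0, 0, -0.025]}
  ]
}}

```text
t: 16.95
eef_pos: [0.5039, -0.2452, 0.1965]
tool_rot: [0.0, -0.271, 0.963, 0.0]
contact_force: [-0.0, -0.0, 2.6]
gripper_width: 0.172
grasp_force: 59.9
```

Call:
{"method": "drive_tool", "body": {
  "deltas": [
    {"gripper": 255, "offset": [0, -0.0016, 0], "angular": [0, 0, -0.025]},
    {"gripper": 255, "offset": [0, -0.0016, 0], "angular": [0, 0, -0.025]}
  ]
}}

```text
t: 17.15
eef_pos: [0.5046, -0.2466, 0.1965]
tool_rot: [-0.0, -0.28, 0.96, 0.0]
contact_force: [-0.3, 1.4, 1.7]
gripper_width: 0.174
grasp_force: 59.9
```

```bash
python3 go.py
```

```text
t 17.15 tcp [ 0.5046 -0.2466  0.1965] yaw -2.5730126633633836 tilt [-0.      0.0001 -1.    ] q [ 0.1198  0.4305  0.2844  1.9421 -0.1655  0.7913  2.6357] F [-0.3412  1.4486  1.7293] M [ 0.4436 -0.1333  0.0946] w 0.17444226246729697 gf 59.9374794960022
```

Call:
{"method": "drive_tool", "body": {
  "deltas": [
    {"gripper": 255, "offset": [0, -0.0012, 0], "angular": [0, 0, -0.019]},
    {"gripper": 255, "offset": [0, -0.0016, 0], "angular": [0, 0, -0.025]},
    {"gripper": 255, "offset": [0, -0.0016, 0], "angular": [0, 0, -0.025]}
  ]
}}

```text
t: 17.45
eef_pos: [0.5054, -0.2478, 0.1965]
tool_rot: [-0.0, -0.29, 0.957, 0.0]
contact_force: [-0.4, 1.0, 3.1]
gripper_width: 0.178
grasp_force: 60.0
```

Call:
{"method": "drive_tool", "body": {
  "deltas": [
    {"gripper": 255, "offset": [0, -0.0012, 0], "angular": [0, 0, -0.019]},
    {"gripper": 255, "offset": [0, -0.0016, 0], "angular": [0, 0, -0.025]},
    {"gripper": 255, "offset": [0, -0.0016, 0], "angular": [0, 0, -0.025]}
  ]
}}

```text
t: 17.75
eef_pos: [0.5063, -0.2492, 0.1965]
tool_rot: [-0.0, -0.299, 0.954, 0.0]
contact_force: [-1.0, 1.5, 3.3]
gripper_width: 0.174
grasp_force: 60.0
```

```bash
python3 go.py
```

```text
t 17.75 tcp [ 0.5063 -0.2492  0.1965] yaw -2.534336366362556 tilt [-0.0002  0.0002 -1.    ] q [ 0.1309  0.4337  0.2751  1.9353 -0.1609  0.7938  2.673 ] F [-0.9576  1.5377  3.2736] M [ 0.5619 -0.0976  0.1596] w 0.17433007907418518 gf 60.023149251937866
```

Call:
{"method": "drive_tool", "body": {
  "deltas": [
    {"gripper": 255, "offset": [-6e-05, 0.0031, 0], "angular": [0, 0, 0.051]},
    {"gripper": 255, "offset": [-0.00025, 0.0062, 0], "angular": [0, 0, 0.102]},
    {"gripper": 255, "offset": [-0.00056, 0.0093, 0], "angular": [0, 0, 0.153]},
    {"gripper": 255, "offset": [-0.001, 0.0124, 0], "angular": [0, 0, 0.204]},
    {"gripper": 255, "offset": [-0.001, 0.0124, 0], "angular": [0, 0, 0.204]}
  ]
}}

```text
t: 18.25
eef_pos: [0.5, -0.2385, 0.1966]
tool_rot: [-0.0, -0.221, 0.975, -0.0]
contact_force: [-0.9, 1.1, 2.6]
gripper_width: 0.176
grasp_force: 60.0
```

```bash
python3 go.py
```

```text
t 18.25 tcp [ 0.5    -0.2385  0.1966] yaw -2.6951407135336876 tilt [-0.     -0.0005 -1.    ] q [ 0.0833  0.4219  0.3148  1.9617 -0.1798  0.7845  2.5173] F [-0.8786  1.1236  2.5949] M [ 0.3009 -0.0471  0.119 ] w 0.17564227695889323 gf 60.00463306903839
```

Call:
{"method": "drive_tool", "body": {
  "deltas": [
    {"gripper": 255, "offset": [0, 0.0016, 0], "angular": [0, 0, 0.025]},
    {"gripper": 255, "offset": [-0.0001, 0.0031, 0], "angular": [0, 0, 0.051]},
    {"gripper": 255, "offset": [-0.0001, 0.0047, 0], "angular": [0, 0, 0.076]},
    {"gripper": 255, "offset": [-0.0001, 0.0047, 0], "angular": [0, 0, 0.076]}
  ]
}}

```text
t: 18.65
eef_pos: [0.4981, -0.234, 0.1966]
tool_rot: [-0.0, -0.192, 0.981, 0.0]
contact_force: [-2.1, 0.8, 4.7]
gripper_width: 0.172
grasp_force: 60.1
```

```bash
python3 go.py
```

```text
t 18.65 tcp [ 0.4981 -0.234   0.1966] yaw -2.7549156604693286 tilt [-0.0001  0.0001 -1.    ] q [ 0.065   0.418   0.3289  1.9708 -0.1872  0.7818  2.4585] F [-2.1231  0.7505  4.6776] M [0.3977 0.1979 0.2079] w 0.17202075418222945 gf 60.14986753463745
```

Call:
{"method": "drive_tool", "body": {
  "deltas": [
    {"gripper": 255, "offset": [0, 0.0008, 0], "angular": [0, 0, 0.0125]},
    {"gripper": 255, "offset": [0, 0.0016, 0], "angular": [0, 0, 0.025]},
    {"gripper": 255, "offset": [0, 0.0016, 0], "angular": [0, 0, 0.025]}
  ]
}}

```text
t: 18.95
eef_pos: [0.4976, -0.2326, 0.1966]
tool_rot: [0.0, -0.183, 0.983, -0.0]
contact_force: [-2.1, 0.8, 4.4]
gripper_width: 0.174
grasp_force: 60.2
```

Call:
{"method": "drive_tool", "body": {
  "deltas": [
    {"gripper": 255, "offset": [0, 0.0008, 0], "angular": [0, 0, 0.0125]},
    {"gripper": 255, "offset": [0, 0.0016, 0], "angular": [0, 0, 0.025]},
    {"gripper": 255, "offset": [0, 0.0016, 0], "angular": [0, 0, 0.025]}
  ]
}}

```text
t: 19.25
eef_pos: [0.4972, -0.2311, 0.1966]
tool_rot: [0.0, -0.173, 0.985, -0.0]
contact_force: [-0.5, 0.1, 4.2]
gripper_width: 0.178
grasp_force: 60.2
```

```bash
python3 go.py
```

```text
t 19.25 tcp [ 0.4972 -0.2311  0.1966] yaw -2.7939666075206957 tilt [ 0.0004 -0.0002 -1.    ] q [ 0.0527  0.4157  0.3384  1.9763 -0.1918  0.7796  2.4198] F [-0.4981  0.0687  4.1861] M [ 0.3576 -0.0488  0.4144] w 0.1779456026922171 gf 60.21731436252594
```

A clear, growing stop torque (0.41 N·m, far above friction) at yaw 0.35 with no height change: the pin is in the slot and the hub is down. Back to mid-play, then release.

Call:
{"method": "drive_tool", "body": {
  "deltas": [
    {"gripper": 255, "offset": [-6e-05, -0.0031, -0.0002], "angular": [0, 0, -0.051]},
    {"gripper": 255, "offset": [-0.00025, -0.0062, -0.0002], "angular": [0, 0, -0.102]},
    {"gripper": 255, "offset": [-0.00056, -0.0093, -0.0002], "angular": [0, 0, -0.153]},
    {"gripper": 255, "offset": [-0.00056, -0.0093, -0.0002], "angular": [0, 0, -0.153]}
  ]
}}

```text
t: 19.65
eef_pos: [0.5007, -0.2399, 0.1965]
tool_rot: [0.0, -0.231, 0.973, 0.0]
contact_force: [-1.5, 1.2, 2.6]
gripper_width: 0.172
grasp_force: 59.9
```

```bash
python3 go.py
```

```text
t 19.65 tcp [ 0.5007 -0.2399  0.1965] yaw -2.6744247732731194 tilt [ 0.      0.0002 -1.    ] q [ 0.0905  0.4233  0.3089  1.9584 -0.1778  0.7858  2.5379] F [-1.5214  1.1512  2.5774] M [ 0.2457 -0.1657  0.0755] w 0.17233431356655726 gf 59.94573891162872
```

Call:
{"method": "drive_tool", "body": {
  "deltas": [
    {"gripper": 180, "offset": [0, 0, 0], "angular": [0, 0, 0]},
    {"gripper": 150, "offset": [0, 0, 0], "angular": [0, 0, 0]},
    {"gripper": 120, "offset": [0, 0, 0], "angular": [0, 0, 0]},
    {"gripper": 90, "offset": [0, 0, 0], "angular": [0, 0, 0]},
    {"gripper": 90, "offset": [0, 0, 0], "angular": [0, 0, 0]}
  ]
}}

```text
t: 20.15
eef_pos: [0.5006, -0.2396, 0.1966]
tool_rot: [-0.0, -0.232, 0.973, 0.0]
contact_force: [0.1, 0.4, -0.2]
gripper_width: 0.646
grasp_force: 0.0
```

```bash
python3 go.py
```

```text
t 20.15 tcp [ 0.5006 -0.2396  0.1966] yaw -2.673696336409465 tilt [-0.0002 -0.     -1.    ] q [ 0.0897  0.4229  0.3092  1.9587 -0.1774  0.7859  2.5379] F [ 0.0704  0.3541 -0.1857] M [ 0.0032 -0.0504  0.0249] w 0.6455144644133434 gf 0.0
```

Released cleanly. Back off straight up and check.

Call:
{"method": "drive_tool", "body": {
  "deltas": [
    {"gripper": 90, "offset": [0, 0, -0.02], "angular": [0, 0, 0]},
    {"gripper": 90, "offset": [0, 0, -0.06], "angular": [0, 0, 0]},
    {"gripper": 90, "offset": [0, 0, -0.1], "angular": [0, 0, 0]},
    {"gripper": 90, "offset": [0, 0, -0.14], "angular": [0, 0, 0]},
    {"gripper": 90, "offset": [0, 0, -0.17], "angular": [0, 0, 0]}
  ]
}}

```text
t: 20.65
eef_pos: [0.5009, -0.24, 0.3695]
tool_rot: [0.001, -0.232, 0.973, -0.001]
contact_force: [0.5, -0.3, -0.2]
gripper_width: 0.65
grasp_force: 0.0
```

```bash
python3 - <<'E'
from h import *
s=optics.read_camera("scene"); k=9; x0,y0,w,h=275,165,50,60
g=cv2.resize(s[y0:y0+h,x0:x0+w],None,fx=k,fy=k,interpolation=cv2.INTER_CUBIC)
g2=cv2.resize(s[140:240,215:330],None,fx=3,fy=3,interpolation=cv2.INTER_CUBIC); g2=cv2.copyMakeBorder(g2,0,240,0,0,cv2.BORDER_CONSTANT)
cv2.imwrite("pics/c8.png",np.hstack([g,g2]))
E
```

```text
(no output)
```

View pics/c8.png

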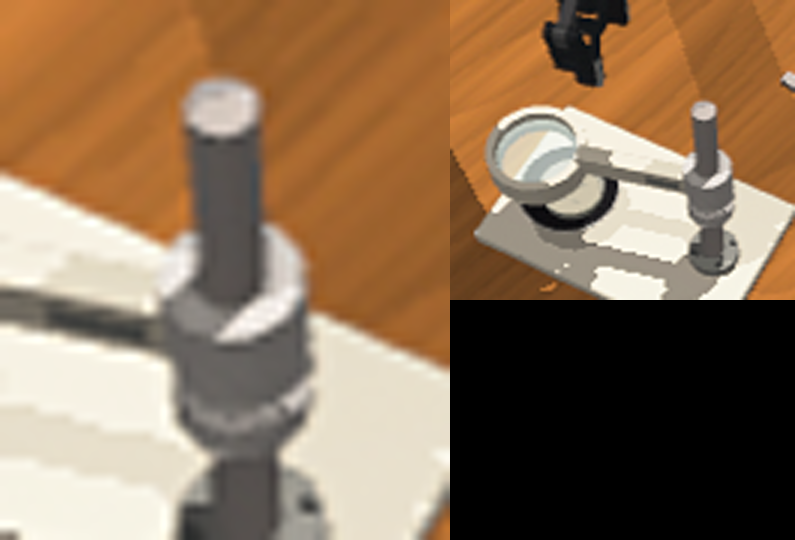

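The hub sits level on the collar (joint at row ~430, as in the empty-stand view), the lens is over the stage, the dish looks undisturbed and the gripper is clear. I'm handing in.

```bash
python3 -c "
from station import bot
print(bot.hand_in())"
```

```text
the job is handed in; nothing more can be done
None
```

I threaded the lens arm onto the post, lowered it until it rested on the collar with the lens over the stage, let go, and handed the job in at about 21 s. That the pin is in the slot rests on a rising stop torque in one swing direction and the hub's height in the last picture; I found no stop the other way, and the hand-in gave no verdict.

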